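Load an egg in the shell tester with the coarse, then the fine knob

TASK

Put the test load on the egg that stands in the shell tester: turn the big outer knob clockwise until the foot just touches the egg and the dial needle rests in the yellow band, then turn the small inner knob on top of it, clockwise, until the needle stands in the green band, and let go. Never let the needle reach the red band, which cracks the egg; leave the egg standing in its cup and the other things on the counter alone.

Things in the scene. Friction and masses are not known exactly. Their poses are not given: they have to be found in the camera images.
- tester: Egg shell tester, bolted to the counter: grey base plate 130 x 230 x 14 mm, column and flat grey head (62 x 195 mm, top 136 mm above the counter). Origin: centre of the plate's underside; z up. At y = -60 mm two coaxial knobs on a vertical axis; at y = +65 mm the egg cup, over it the foot under the head and the dial on top. Knobs stay where left.
- coarse_grip (a point): On the knobs' axis at the height to grip the big outer knob: black knurled cylinder 56 mm in diameter, 24 mm tall, from 16 mm below to 8 mm above this point, on a collar 36 mm in diameter, 14 mm tall. The inner knob rises 28 mm over it. Clockwise from above lowers foot and dial 5 mm per rad; needs about 1 to 2.5 rad from the start to touch the egg, mostly more than one grasp. Friction torque 0.08 N m.
- fine_grip (a point): On the same axis at the height to grip the small inner knob: aluminium knurled cylinder 26 mm in diameter, 28 mm tall, from 21.5 mm below (top of the outer knob, which must stay clear of the fingertips) to 6.5 mm above this point. Clockwise from above lifts the cup with the egg 1.5 mm per rad; at least 5 rad of clockwise travel. Friction torque 0.03 N m.
- fine_mark (a point): Small red dot on the top of the inner knob, 9 mm from its axis; it shows how far that knob has turned. Once the foot touches the egg, the needle moves about 0.9 rad per rad of the inner knob and 3 rad per rad of the outer one (the contacts give a little).
- dial_centre (a point): Centre of the round white dial (78 mm wide), on the needle's axis; about 165 to 172 mm above the counter at the start. The dial rides on the foot's shaft and comes down with it.
- needle (a joint): Angle of the red dial needle (rad), clockwise from above; 0 is at rest, along the tester's -x, foot free. 0.7 rad per mm of the foot's spring travel (0.35 rad per N on the egg). Yellow band 0.15 to 0.9 (light touch), green 1.5 to 2.4 (test load, 4.3 to 6.9 N), red from 3.5 (10 N, the egg cracks).
- cup (a point): Centre of the black egg cup's disc floor, about 22 mm above the counter; four upright prongs round it are 14 mm high. Over it hangs the foot, a black rubber disc 24 mm wide on a steel rod, sprung at 2 N per mm; at the start 5 to 12 mm above the egg.
- egg: Tan egg 45 x 45 x 58 mm, loose, standing blunt end down in the tester's cup. Origin: centre of its underside; z up to its pointed top.
- tape: Roll of brown tape lying flat, 96 mm wide, 48 mm tall; origin: centre of its underside. Bystander.
- marker: Black and white marker pen, 135 mm long, 17 mm thick; origin: centre of its underside. Bystander.
- shaker: Glass spice shaker with steel cap, 41 mm wide, 87 mm tall; origin: centre of its underside. Bystander.

How it is judged:
On the way:
1. the outer knob has brought the foot onto the egg: needle at rest in the yellow band (0.15 to 0.9 rad), the inner knob's red dot within 2 mm of its start (value of joint needle between 0.15 and 0.9 rad and distance of fine_mark from where it was at the start of the episode below 0.002 m), for 0.4 s.
At the end, for the whole second after the job is handed in: The needle stands in the green band (1.5 to 2.4 rad), brought there by the inner knob (its red dot is more than 4 mm from its start), and the egg stands in its cup (within 8 mm of its centre, tilted less than 0.3 rad) (value of joint needle between 1.5 and 2.4 rad and distance of fine_mark from where it was at the start of the episode above 0.004 m and horizontal distance between egg and cup below 0.008 m and angle between egg's own z axis and vertical below 0.3 rad); the robot touches nothing.
It fails at once if the needle reaches the red band (3.5 rad): the egg cracks (value of joint needle above 3.5 rad).
It fails at once if the robot touches the egg (contact force between any of the fingers, the arm and egg above 1 N).
It fails at once if the tape roll, the marker or the shaker is displaced by more than 30 mm (distance of any of tape, marker, shaker from where it was at the start of the episode above 0.03 m).
It also fails if it takes over 67 s, if anything falls off the work surface, if the arm or the gripper's body presses on something with over 40 N, if the wrist force passes 120 N, or if a joint passes its speed limit or range.

ROBOT

A 7-joint arm with a two-finger parallel gripper is mounted at the origin on a cart in front of the work surface, level with it; the furniture and walls round the work are solid. World frame = base frame: x ahead of the robot, y to its left, z up, the work surface at z = 0. Lengths are in m, angles in rad, forces in N, time in s.
With the tool pointing down it reaches from about 0.425 to 0.825 m from the base axis. Payload 3.6 kg.
Tool frame: the origin (TCP) lies where the fingers leave the gripper's body, on its centre line; the fingertips stand 73 mm ahead of it and the grasp point (between the pads) lies 54 mm ahead of it; x points along the fingers, y is the direction in which the jaws open and shut, and the axes are right-handed (so a half turn about x gives the same grasp; the last joint's range is limited). The gripper opens to 85 mm and grips with 20 to 120 N. Pads are 22 mm wide; open, the fingers measure 114 mm over their backs; the gripper's body (76 mm by 85 mm) begins 54 mm behind the grasp point. The pads swing forward as they close: fully open they stand 13 mm farther back than shut.
Start: joints at [1.246, 0.615, -0.013, 1.423, 0.008, 1.103, -0.04], TCP at [0.191, -0.621, 0.304] pointing down, gripper open.
Joint ranges: [-3.12, 3.12], [-0.3, 2.06], [-1.34, 1.32], [0.26, 2.42], [-1.36, 4.5], [0.01, 1.98], [-2.84, 2.84]. Speed limits (rad/s): [2.79, 2.79, 3.14, 3.14, 3.14, 3.14, 3.14].

INTERFACE

Orientations are given as a rotation vector (axis times angle).
In Python, from plant import state, viewer, job gives the robot as it stands.
- The arm moves only by the tool move_arm, never from a script. Its argument "motion" is text: rows parted by semicolons, each of 5 numbers parted by spaces: the shift along the tool's x, y, z in mm, then the turn about the tool's x in degrees, then the opening in per cent of the stroke, from 0 (shut) to 100 (fully open). In form: x y z turn fingers; .... A call has 1 to 12 rows; each row shifts and turns the commanded pose from where the row before left it, along the tool's axes as they then stand; what a row does not reach is not made up. A row lasts 1/10 s, in which the tool goes at most 50 mm and 8.59 degrees, less where a joint would pass 70% of its speed; a pose out of reach is approached as far as the arm can. A call with a gripper value outside its range is refused whole. The fingers move at their own pace and stop on an object; "force" is the grip in N (left out, the last holds). Time passes only in rows, so rows that do not move let the fingers close. It gives the time, the measured TCP pose, the force and the opening at its end, in the units of the state.
- state(): the state, without advancing time (a new reading comes with each control period).
- viewer.read_camera(name): name is "scene" or "top" or "wrist"; returns a dict with "frame" (420x560x3 uint8, red, green, blue), "fx", "fy", "cx", "cy" (pixels), "k1" (the pictures are not rectified: a ray, as slopes to the right and down, at radius r is drawn at 1 + k1 r^2 times it, then the intrinsics apply), "xyz" and "rotation" of the camera in the world. Camera axes: x right, y down, z forward; pixel columns grow to the right and rows downward; lengths in m; the calibration is good to about 2 mm. A picture is of the moment at which its call begins. There is no depth.
- job.finish_job(): hands the job in, once; it reports no verdict.
The state is a dict: "time_s": time; "joints": joint angles; "qvel": joint speeds; "joint_torque": joint torques, N m; "position": TCP position; "eef_rot": TCP orientation; "force": force on the tool from outside, world axes, zero at the start; "torque": the same for the moment, N m; "opening": finger opening in m.
Only numpy, scipy, OpenCV 4.12 (cv2) and the standard library are available. Lean on these libraries where they do the work, as an engineer would, in place of code of your own. Each camera call takes 0.05 s, during which the arm holds its last target.

## Working session

There is one attempt and no reset: what is moved stays moved. The work goes in short steps, Python scripts to look and compute and a tool call to move; the robot and the scene stay as the last step left them, time stands still between calls to the robot, and variables do not carry over. Pictures are saved under pics/ and viewed, and the job is handed in when it is done.

Besides the shell and the picture viewer there is one more tool, called as name(argument=value, ...), one argument or row to a line, values as JSON. move_arm: Moves the arm, as the interface text tells. Its arguments: {"type":"object","properties":{"motion":{"type":"string"},"force":{"type":"number"}},"required":["motion"]}

```bash
ls; mkdir -p pics
python3 - <<'E'
from plant import state, viewer, job
import cv2
s=state();print(s)
for n in ["scene","top","wrist"]:
    d=viewer.read_camera(n)
    cv2.imwrite(f"pics/a_{n}.png",d["frame"][:,:,::-1])
    print(n,{k:v for k,v in d.items() if k!="frame"})
E
```

```text
pics
{'time_s': 0.0, 'joints': array([ 1.24547375,  0.61591733, -0.01261897,  1.42496128,  0.00810528,
        1.10341056, -0.04042113]), 'qvel': array([-2.17042945e-04,  2.05393401e-03,  2.48776083e-05,  6.29507857e-05,
       -8.06401849e-04,  6.42862830e-04,  9.10677961e-04]), 'joint_torque': array([ 3.50902619e-04, -4.69211340e+01,  2.59340443e-01, -1.71033597e+01,
        9.94217960e-03,  9.70480847e-03,  3.05202570e-05]), 'position': array([ 0.19118951, -0.62061293,  0.30271847]), 'eef_rot': array([ 2.06128568,  0.31313422, -2.06219624]), 'force': array([-0.50181706,  0.71275053,  0.14978548]), 'torque': array([-3.07469628e-02,  8.10601731e-05,  4.42139034e-02]), 'opening': 0.08548354390723946}
scene {'fx': 453.43428186838753, 'fy': 453.43428186838753, 'cx': 280.25800351807555, 'cy': 208.00142750260642, 'k1': -0.12422143949746536, 'xyz': array([0.15217698, 0.5836382 , 0.60877534]), 'rotation': array([-0.62798286,  2.447094  , -1.38723648])}
top {'fx': 473.8533078178571, 'fy': 473.8533078178571, 'cx': 277.4406812773691, 'cy': 207.51990490027694, 'k1': -0.12770596461460054, 'xyz': array([ 0.33128453, -0.06450633,  1.05720848]), 'rotation': array([-1.99851361,  2.21080057, -0.25062856])}
wrist {'fx': 289.51553175315877, 'fy': 289.51553175315877, 'cx': 276.2176184109454, 'cy': 209.73907397159033, 'k1': 0.0013339220156420148, 'xyz': array([ 0.2571286 , -0.60061861,  0.37248731]), 'rotation': array([ 2.34587581, -1.7319067 , -0.24024334])}
```

View pics/a_scene.png

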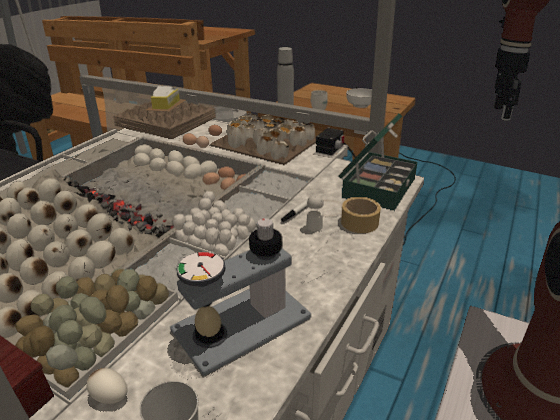

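View pics/a_top.png

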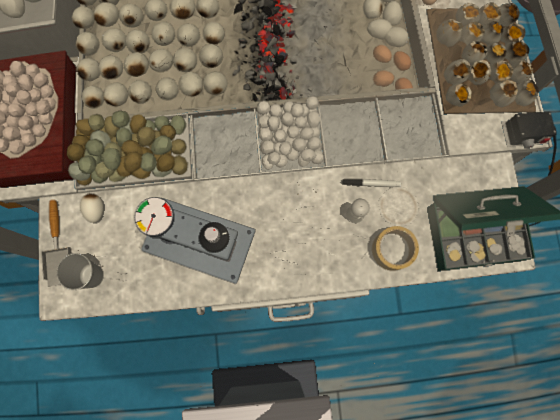

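View pics/a_wrist.png

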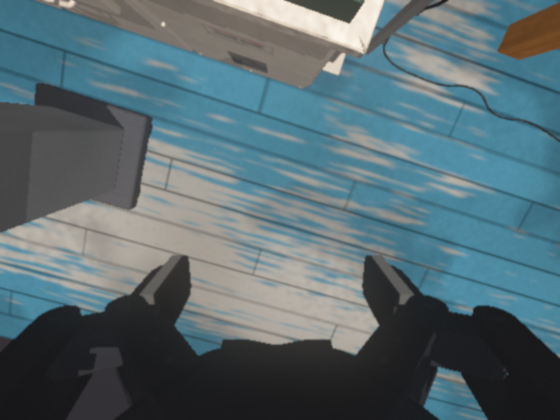

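```bash
cat > h.py <<'E'
import numpy as np, cv2
from scipy.spatial.transform import Rotation as R
from plant import state, viewer, job
def ray(d,u,v):
    x=np.array([(u-d["cx"])/d["fx"],(v-d["cy"])/d["fy"]]); y=x.copy()
    for _ in range(20): y=x/(1+d["k1"]*(y@y))
    return R.from_rotvec(d["rotation"]).apply([y[0],y[1],1.])
def onz(d,u,v,z):
    r=ray(d,u,v); return d["xyz"]+r*(z-d["xyz"][2])/r[2]
def proj(d,p):
    q=R.from_rotvec(d["rotation"]).inv().apply(np.array(p)-d["xyz"]); s=q[:2]/q[2]
    s=s*(1+d["k1"]*(s@s)); return s*d["fx"]+[d["cx"],d["cy"]]
def crop(d,name,u0,v0,u1,v1,k):
    im=cv2.resize(d["frame"][v0:v1,u0:u1,::-1],None,fx=k,fy=k,interpolation=cv2.INTER_CUBIC)
    cv2.imwrite("pics/"+name,im)
E
python3 - <<'E'
from h import *
d=viewer.read_camera("top"); crop(d,"b_top.png",125,185,265,290,5)
d=viewer.read_camera("scene"); crop(d,"b_scene.png",165,205,315,315,5)
E
```

```text
(no output)
```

View pics/b_top.png

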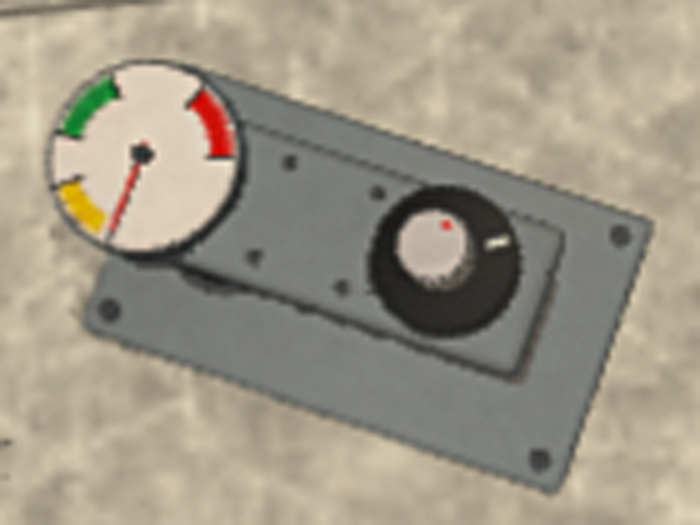

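View pics/b_scene.png

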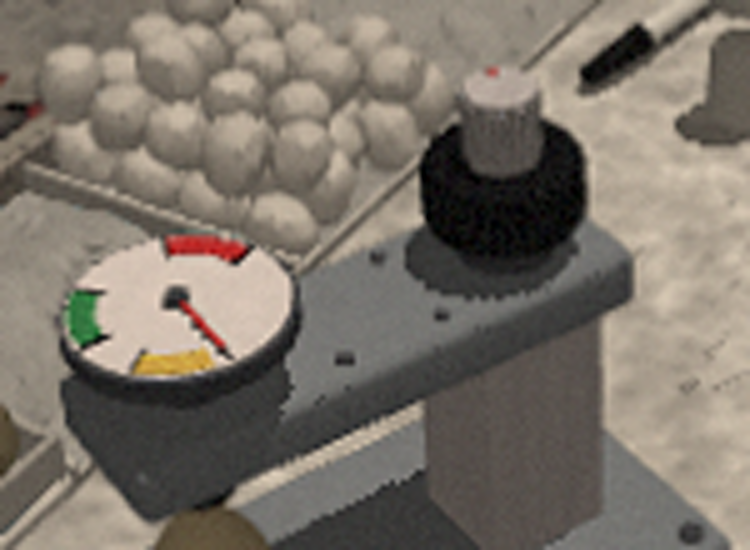

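Run:
```python
from h import *
from scipy.optimize import least_squares
t=viewer.read_camera("top"); s=viewer.read_camera("scene")
f=lambda u,v:(125+(u-2)/5,185+(v-2)/5)
g=lambda u,v:(165+(u-2)/5,205+(v-2)/5)
print("inner top", onz(t,*f(432,243),.202), "scene",onz(s,*g(502,89),.202))
print("outer", onz(t,*f(443,260),.174))
print("dot", onz(t,*f(446,226),.202), onz(s,*g(492,72),.202))
print("dial", onz(t,*f(142,154),.170), onz(s,*g(177,297),.170))
# dial triangulate
def tri(a,b):
    A=[];B=[]
    for d,uv in((t,a),(s,b)):
        r=ray(d,*uv);r/=np.linalg.norm(r);P=np.eye(3)-np.outer(r,r);A.append(P);B.append(P@d["xyz"])
    return np.linalg.lstsq(np.vstack(A),np.hstack(B),rcond=None)[0]
print("dial tri",tri(f(142,154),g(177,297)),"dot tri",tri(f(446,226),g(492,72)),"innertop",tri(f(432,243),g(502,89)))
for n,c in {"bl":(86,325),"br":(556,494),"tr":(652,220)}.items(): print(n,onz(t,*f(*c),.014))
print("needle tip",onz(t,*f(110,236),.17))
```

```text
inner top [0.49064952 0.04162407 0.202     ] scene [0.48928591 0.04139221 0.202     ]
outer [0.48894817 0.04140427 0.174     ]
dot [0.4964586  0.03603114 0.202     ] [0.4977368  0.03381706 0.202     ]
dial [0.54241074 0.15539904 0.17      ] [0.54386276 0.15251003 0.17      ]
dial tri [0.54182395 0.15480314 0.17232864] dot tri [0.4962788  0.03590312 0.20355307] innertop [0.49005258 0.04135826 0.20192206]
bl [0.50374406 0.22304779 0.014     ]
br [0.40909022 0.01890294 0.014     ]
tr [ 0.52629164 -0.03405731  0.014     ]
needle tip [0.51147933 0.16925833 0.17      ]
```

Run:
```python
from h import *
s=state();M=R.from_rotvec(s["eef_rot"]).as_matrix();print(M.round(3))
d=np.array([.49,.0415,.304])-s["position"];print((M.T@d*1000).round(1))
```

```text
[[-0.     0.294 -0.956]
 [ 0.001 -0.956 -0.294]
 [-1.    -0.001 -0.   ]]
[  -0.  -545.3 -480.5]
```

move_arm(
  motion="-10 0 0 8 100; 0 0 0 0 100",
  force=40,
)

```text
time_s: 0.55
position: [0.1916, -0.6217, 0.3151]
eef_rot: [2.138, 0.168, -2.137]
force: [0.4, -0.0, -1.0]
opening: 0.0852
```

Run:
```python
from h import *
s=state();print(s["joints"].round(3),s["position"],s["time_s"])
M=R.from_rotvec(s["eef_rot"]).as_matrix();print(M.round(3))
d=np.array([.49,.0415,.3])-s["position"];print((M.T@d*1000).round(1))
```

```text
[ 1.223  0.606  0.026  1.408 -0.016  1.125 -0.16 ] [ 0.19164479 -0.62171769  0.31511377] 0.55
[[ 0.001  0.159 -0.987]
 [-0.003 -0.987 -0.159]
 [-1.     0.003 -0.   ]]
[  13.6 -607.5 -399.8]
```

move_arm(
  motion="0 -38 -25 0 100;0 -38 -25 0 100;0 -38 -25 0 100;0 -38 -25 0 100;0 -38 -25 0 100;0 -38 -25 0 100;0 -38 -25 0 100;0 -38 -25 0 100;0 -38 -25 0 100;0 -38 -25 0 100",
)

```text
time_s: 1.55
position: [0.3784, -0.2046, 0.3141]
eef_rot: [2.137, 0.173, -2.136]
force: [0.5, -1.3, -0.7]
opening: 0.0855
```

```bash
cat > st.py <<'E'
from h import *
import sys
s=state();print("q",s["joints"].round(3),"p",s["position"].round(4),"t",s["time_s"],"F",s["force"].round(1),"T",s["torque"].round(2),"o",s["opening"])
M=R.from_rotvec(s["eef_rot"]).as_matrix();print(M.round(3).tolist())
z=float(sys.argv[1]) if len(sys.argv)>1 else .3
d=np.array([.49,.0415,z])-s["position"];print((M.T@d*1000).round(1))
E
python3 st.py
```

```text
q [ 0.51   0.266 -0.082  2.002  0.029  0.874 -0.997] p [ 0.3784 -0.2046  0.3141] t 1.55 F [ 0.5 -1.3 -0.7] T [-0.01 -0.06 -0.01] o 0.08552176742059817
[[0.001, 0.162, -0.987], [-0.001, -0.987, -0.162], [-1.0, 0.001, -0.001]]
[  14.1 -224.8 -149.9]
```

move_arm(
  motion="0 -37 -25 0 100;0 -37 -25 0 100;0 -37 -25 0 100;0 -37 -25 0 100;0 -37 -25 0 100;0 -37 -25 0 100;0 0 0 -8.5 100;0 0 0 -8.5 100;0 0 0 -8.5 100;0 0 0 -8.5 100;0 0 0 -8.5 100;0 0 0 -8.5 100",
)

```text
time_s: 2.75
position: [0.4908, 0.0366, 0.3139]
eef_rot: [1.576, 0.921, -1.575]
force: [-0.2, -0.4, 0.2]
opening: 0.0856
```

move_arm(
  motion="0 0 0 -8.5 100;0 0 0 -8.5 100;0 0 0 -8.5 100;0 0 0 -8.5 100;0 0 0 -8.5 100;0 0 0 -8.5 100;0 0 0 -8.5 100;0 0 0 -8.5 100;0 0 0 -8.5 100;0 0 0 -8.5 100;0 0 0 -8.5 100;0 0 0 -8.5 100",
)

```text
time_s: 3.95
position: [0.4908, 0.0365, 0.3139]
eef_rot: [0.238, 1.557, -0.238]
force: [-0.2, 0.2, -0.2]
opening: 0.0854
```

```bash
python3 st.py .22
```

```text
q [ 0.473  0.478 -0.87   1.837  0.425  1.023  0.699] p [0.4908 0.0365 0.3139] t 3.95 F [-0.2  0.2 -0.2] T [0.02 0.02 0.03] o 0.08535709285769966
[[0.001, 0.298, 0.954], [-0.0, 0.954, -0.298], [-1.0, 0.0, 0.001]]
[93.9  4.6 -2.4]
```

move_arm(
  motion="0 4.6 -2.4 0 100;30 0 0 0 100;30 0 0 0 100;20 0 0 0 100;16 0 0 0 100;0 0 0 0 100;0 0 0 0 100",
)

```text
time_s: 4.65
position: [0.4901, 0.0423, 0.2183]
eef_rot: [0.245, 1.556, -0.245]
force: [-0.2, 0.6, -0.1]
opening: 0.0854
```

```bash
python3 st.py .217
python3 - <<'E'
from h import *
for n in("wrist","scene","top"):
    d=viewer.read_camera(n);cv2.imwrite(f"pics/c_{n}.png",d["frame"][:,:,::-1])
    if n=="scene": crop(d,"c_scene2.png",165,195,325,315,5)
E
```

```text
q [ 0.378  0.595 -0.767  1.961  0.566  0.812  0.55 ] p [0.4901 0.0423 0.2183] t 4.65 F [-0.2  0.6 -0.1] T [ 0.03 -0.05 -0.01] o 0.08538675000487544
[[0.0, 0.307, 0.952], [0.0, 0.952, -0.307], [-1.0, 0.0, 0.0]]
[ 1.3 -0.8  0.1]
```

View pics/c_wrist.png

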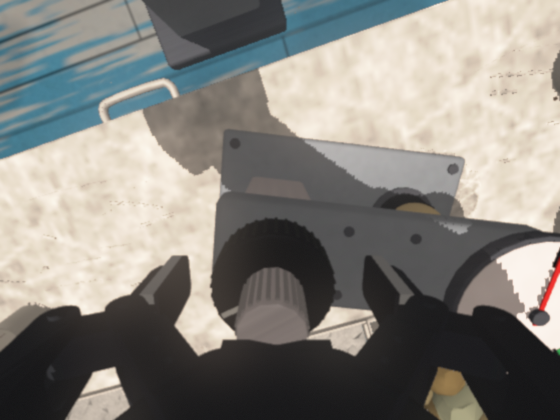

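View pics/c_scene2.png

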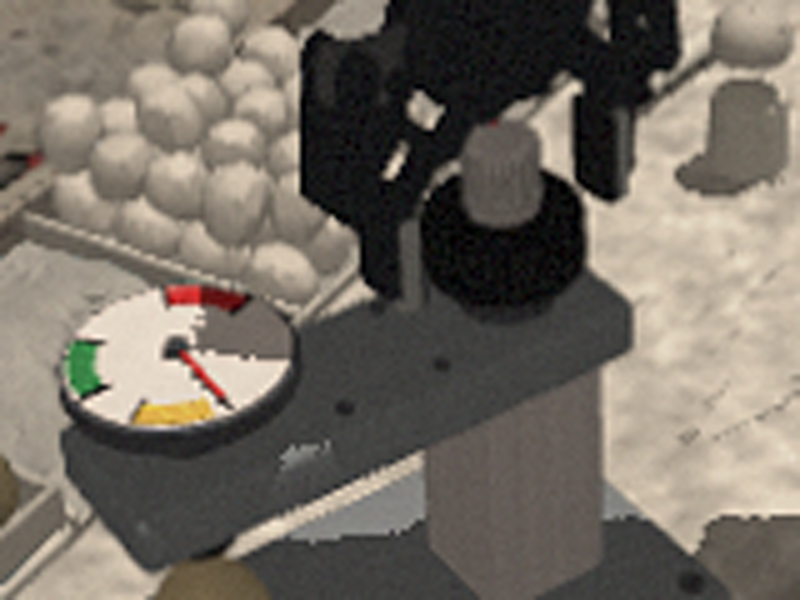

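View pics/c_top.png

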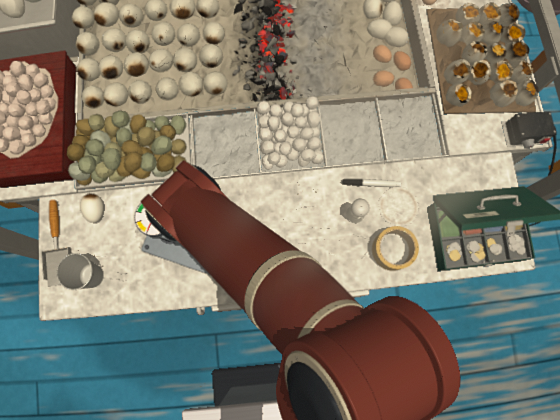

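move_arm(
  motion="0 -0.8 0 0 50;0 0 0 0 50;0 0 0 0 50;0 0 0 0 50;0 0 0 0 50;0 0 0 0 50",
  force=40,
)

```text
time_s: 5.4
position: [0.4898, 0.0406, 0.2187]
eef_rot: [0.245, 1.556, -0.246]
force: [-0.8, -1.3, 5.4]
opening: 0.0546
```

```bash
python3 st.py .217
python3 - <<'E'
from h import *
for n in("wrist","scene"):
    d=viewer.read_camera(n)
    if n=="scene": crop(d,"d_scene2.png",165,195,325,315,5)
    else: cv2.imwrite(f"pics/d_{n}.png",d["frame"][:,:,::-1])
E
```

```text
q [ 0.381  0.594 -0.768  1.961  0.566  0.813  0.552] p [0.4898 0.0406 0.2187] t 5.4 F [-0.8 -1.3  5.4] T [-0.29  0.27 -0.03] o 0.0545905299748202
[[0.001, 0.308, 0.952], [-0.001, 0.952, -0.308], [-1.0, -0.001, 0.001]]
[ 1.7  0.9 -0.1]
```

View pics/d_scene2.png

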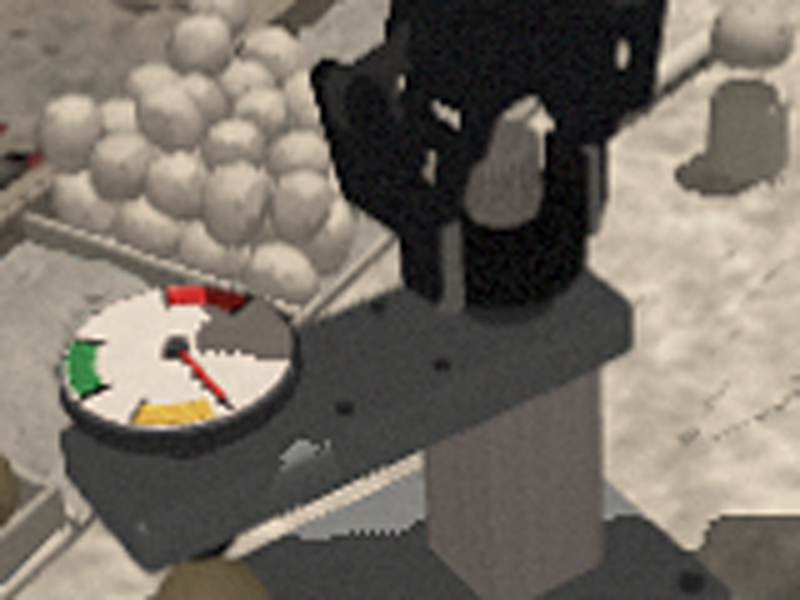

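View pics/d_wrist.png

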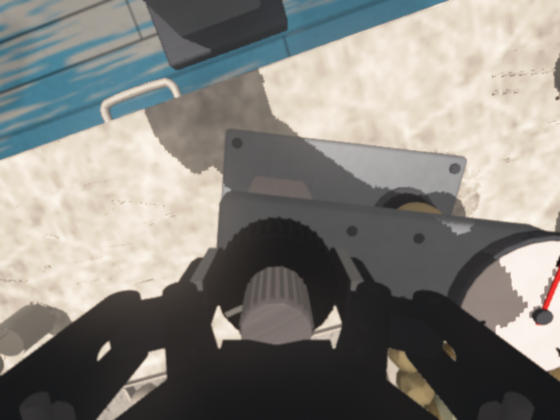

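```bash
cat > needle.py <<'E'
from h import *
import sys
def needle(name="scene",save=None):
    d=viewer.read_camera(name); im=d["frame"].astype(int)
    best=[]
    hsv=cv2.cvtColor(d["frame"],cv2.COLOR_RGB2HSV)
    m=((hsv[...,0]<8)|(hsv[...,0]>172))&(hsv[...,1]>90)&(hsv[...,2]>60)
    # dial height from white dial blob: centre ray matched to known xy
    C=np.array([.5420,.1545])
    for z in [None]:
        # hub: darkest blob near projection; scan z so that disc fits hub
        zs=np.arange(.150,.176,.001); sc=[]
        for zz in zs:
            u,v=proj(d,[C[0],C[1],zz]).round().astype(int); sc.append(im[v-1:v+2,u-1:u+2].sum())
        z=zs[int(np.argmin(sc))]
    C2=None
    vs,us=np.nonzero(m)
    P=np.array([onz(d,u,v,z)[:2] for u,v in zip(us,vs)])
    hub=C
    r=np.linalg.norm(P-hub,axis=1); k=(r>.008)&(r<.025)
    v=(P[k]-hub); v=v/np.linalg.norm(v,axis=1)[:,None]; mean=v.mean(0)
    yx=np.array([.908,-.418]); n=-yx; # rest
    a=np.arctan2(mean[1],mean[0])-np.arctan2(n[1],n[0])
    ang=(-a+np.pi)%(2*np.pi)-np.pi
    if save: crop(d,save,165,195,325,315,5)
    return ang,z,k.sum(),np.linalg.norm(mean)
if __name__=="__main__":
    print("needle",needle("scene",sys.argv[1] if len(sys.argv)>1 else None))
E
python3 needle.py
```

```text
needle (np.float64(-1.3495145682013998), np.float64(0.17200000000000001), np.int64(24), np.float64(0.3584483140649669))
```

move_arm(
  motion="0 0 0 4 50;0 0 0 8 50;0 0 0 8 50;0 0 0 8 50;0 0 0 8 50;0 0 0 8 50;0 0 0 4 50;0 0 0 0 50;0 0 0 0 50",
)

```text
time_s: 6.45
position: [0.4907, 0.0416, 0.2187]
eef_rot: [0.894, 1.378, -0.89]
force: [1.7, 1.1, 4.9]
opening: 0.055
```

```bash
python3 st.py .217; python3 needle.py e.png
```

```text
q [ 0.234  0.536 -0.531  1.965  0.393  0.74  -0.108] p [0.4907 0.0416 0.2187] t 6.45 F [1.7 1.1 4.9] T [ 0.12 -0.1  -0.08] o 0.055031141369075345
[[0.003, 0.912, 0.41], [0.001, 0.41, -0.912], [-1.0, 0.003, 0.0]]
[ 1.7 -0.7 -0.2]
needle (np.float64(-0.03130432783451731), np.float64(0.166), np.int64(11), np.float64(0.9990800141983327))
```

View pics/e.png

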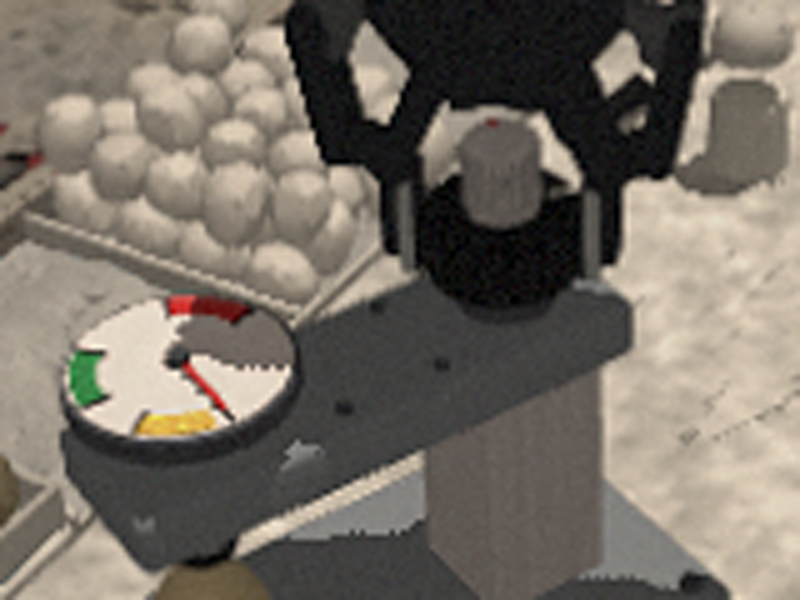

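move_arm(
  motion="0 0 0 6 50;0 0 0 6 50;0 0 0 0 50",
)

```text
time_s: 6.8
position: [0.491, 0.0417, 0.2187]
eef_rot: [1.054, 1.3, -1.048]
force: [2.5, 1.6, 5.9]
opening: 0.0546
```

```bash
python3 st.py .217; python3 needle.py e2.png
```

```text
q [ 0.194  0.525 -0.471  1.965  0.349  0.726 -0.273] p [0.491  0.0417 0.2187] t 6.8 F [2.5 1.6 5.9] T [ 0.29 -0.31 -0.11] o 0.054639677936883194
[[0.004, 0.977, 0.211], [0.001, 0.211, -0.978], [-1.0, 0.004, -0.001]]
[ 1.7 -1.   0. ]
needle (np.float64(-0.3787944501238689), np.float64(0.166), np.int64(20), np.float64(0.4994852782187393))
```

move_arm(
  motion="0 0 0 0 50",
)

```text
time_s: 6.95
position: [0.491, 0.0417, 0.2187]
eef_rot: [1.052, 1.301, -1.047]
force: [3.2, 2.7, 4.9]
opening: 0.0549
```

View pics/e2.png

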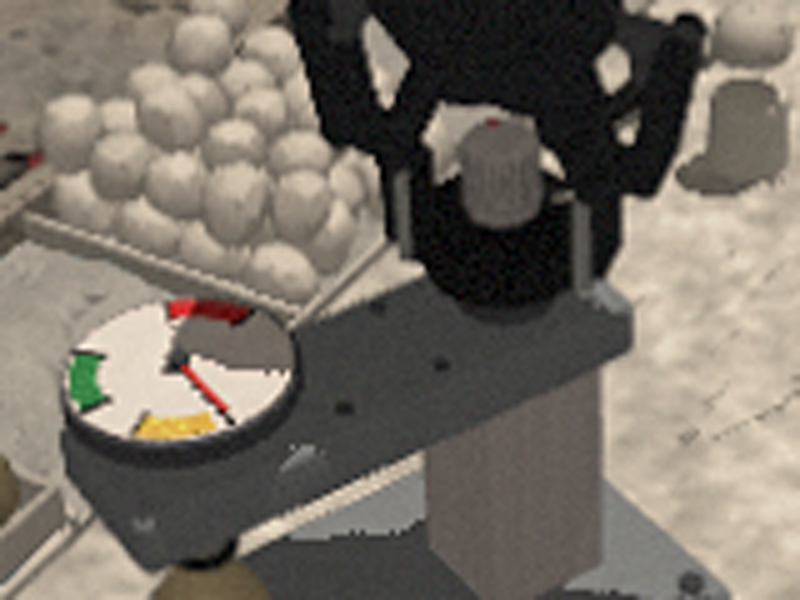

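```bash
sed -i 's/k=(r>.008)&(r<.025)/k=(r>.005)\&(r<.021)/' needle.py
```

move_arm(
  motion="0 0 0 6 50;0 0 0 6 50;0 0 0 0 50",
)

```text
time_s: 7.25
position: [0.4913, 0.0418, 0.2187]
eef_rot: [1.209, 1.209, -1.202]
force: [4.6, 2.1, 4.9]
opening: 0.0548
```

```bash
python3 st.py .217; python3 needle.py e3.png
```

```text
q [ 0.154  0.516 -0.411  1.966  0.305  0.714 -0.436] p [0.4913 0.0418 0.2187] t 7.25 F [4.6 2.1 4.9] T [ 0.46 -0.57 -0.08] o 0.05476960064155408
[[0.004, 1.0, 0.005], [0.002, 0.005, -1.0], [-1.0, 0.004, -0.002]]
[ 1.7 -1.3  0.3]
needle (np.float64(-0.02529763467735746), np.float64(0.165), np.int64(13), np.float64(0.9945572280903299))
```

View pics/e3.png

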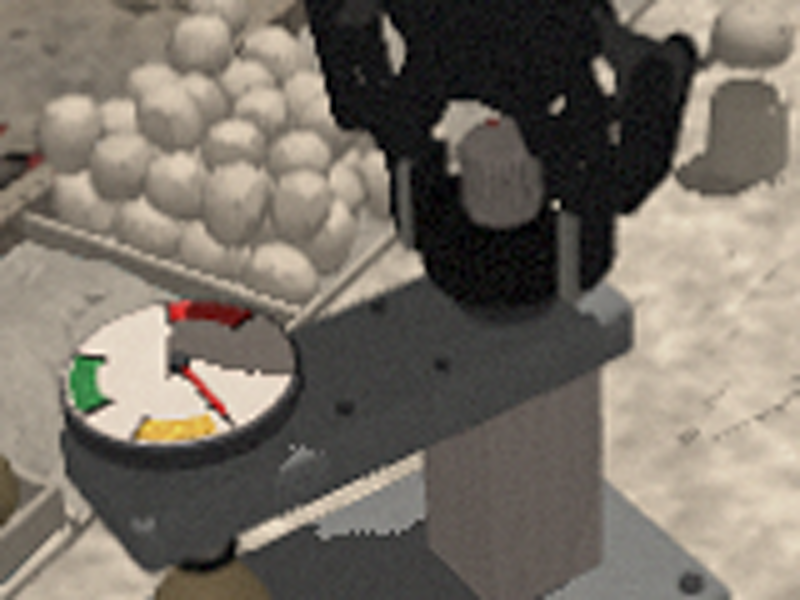

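Needle at rest still (pixel line (178,362)→(225,418)), dot unmoved. Continue.

move_arm(
  motion="0 0 0 6 50;0 0 0 6 50;0 0 0 0 50",
)

```text
time_s: 7.6
position: [0.4916, 0.0417, 0.2187]
eef_rot: [1.363, 1.103, -1.354]
force: [5.7, 2.0, 5.0]
opening: 0.0548
```

```bash
python3 st.py .217; python3 needle.py e4.png
```

```text
q [ 0.113  0.509 -0.35   1.967  0.26   0.703 -0.6  ] p [0.4916 0.0417 0.2187] t 7.6 F [5.7 2.  5. ] T [ 0.52 -0.71 -0.09] o 0.05479609105465527
[[0.005, 0.979, -0.203], [0.002, -0.203, -0.979], [-1.0, 0.005, -0.003]]
[ 1.7 -1.6  0.5]
needle (np.float64(0.03561927643312224), np.float64(0.165), np.int64(11), np.float64(0.9974992689309167))
```

move_arm(
  motion="0 -0.6 0.3 6 50;0 -0.6 0.3 4 50;0 0 0 0 50",
)

```text
time_s: 7.95
position: [0.4917, 0.0416, 0.2187]
eef_rot: [1.49, 1.003, -1.474]
force: [8.6, 3.1, 1.3]
opening: 0.0549
```

```bash
python3 st.py .217; python3 needle.py e5.png
```

```text
q [ 0.08   0.502 -0.3    1.97   0.223  0.692 -0.736] p [0.4917 0.0416 0.2187] t 7.95 F [8.6 3.1 1.3] T [ 0.6  -1.27 -0.09] o 0.054898661150430024
[[0.008, 0.929, -0.37], [0.003, -0.37, -0.929], [-1.0, 0.007, -0.006]]
[ 1.7 -1.6  0.7]
needle (np.float64(-0.05729882473740222), np.float64(0.162), np.int64(15), np.float64(0.9955197951349897))
```

View pics/e5.png

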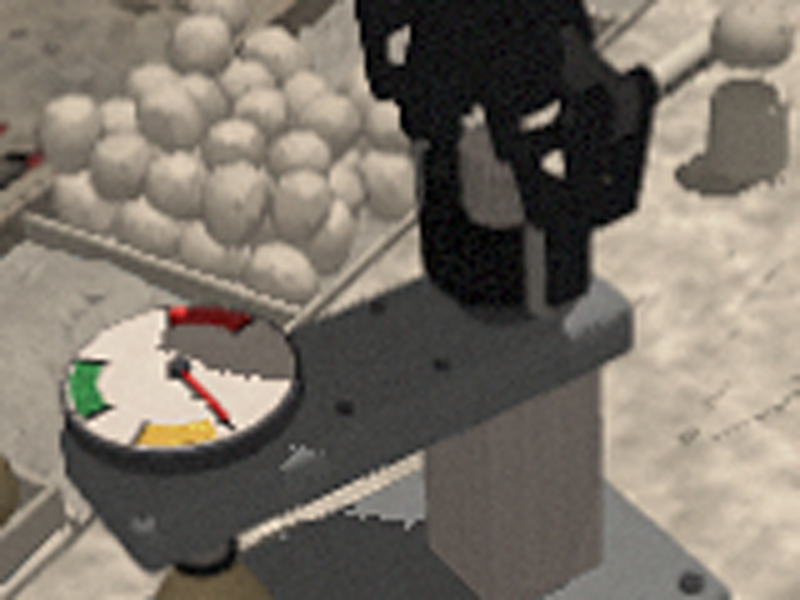

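move_arm(
  motion="0 1 -0.5 4 50;0 1 -0.4 4 50;0 0 0 0 50",
)

```text
time_s: 8.3
position: [0.4923, 0.0415, 0.2187]
eef_rot: [1.584, 0.917, -1.576]
force: [4.7, 2.2, 5.9]
opening: 0.0546
```

```bash
python3 st.py .217; python3 needle.py e6.png
```

```text
q [ 0.052  0.5   -0.26   1.967  0.193  0.693 -0.844] p [0.4923 0.0415 0.2187] t 8.3 F [4.7 2.2 5.9] T [ 0.54 -0.63 -0.02] o 0.05459067808030247
[[0.004, 0.869, -0.496], [0.002, -0.496, -0.869], [-1.0, 0.003, -0.004]]
[ 1.7 -2.   1.1]
needle (np.float64(-0.0055273567427032155), np.float64(0.162), np.int64(10), np.float64(0.9978605714339095))
```

move_arm(
  motion="0 0.5 -0.5 6 50;0 0.5 0 4 50;0 0 0 0 50",
)

```text
time_s: 8.65
position: [0.4926, 0.0414, 0.2187]
eef_rot: [1.702, 0.797, -1.696]
force: [2.6, 2.2, 7.0]
opening: 0.0552
```

```bash
python3 st.py .217; python3 needle.py e7.png
```

```text
q [ 0.018  0.497 -0.209  1.966  0.155  0.691 -0.979] p [0.4926 0.0414 0.2187] t 8.65 F [2.6 2.2 7. ] T [ 0.47 -0.47 -0.08] o 0.05520379831198086
[[0.003, 0.769, -0.639], [0.001, -0.639, -0.769], [-1.0, 0.001, -0.003]]
[ 1.7 -2.1  1.6]
needle (np.float64(0.022058342932159913), np.float64(0.162), np.int64(12), np.float64(0.9959023681339836))
```

View pics/e7.png

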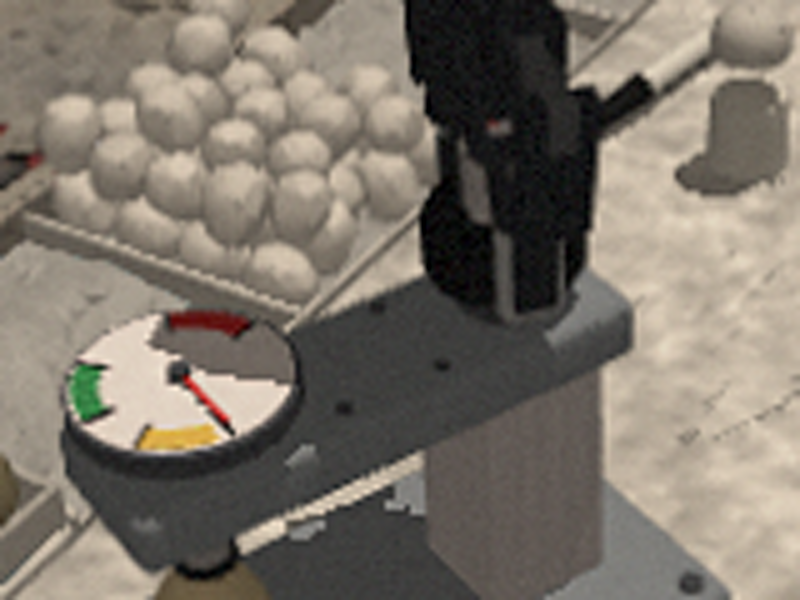

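move_arm(
  motion="0 0.3 0 4 50;0 0 0 4 50;0 0 0 0 50",
)

```text
time_s: 9.0
position: [0.4929, 0.0412, 0.2187]
eef_rot: [1.794, 0.693, -1.788]
force: [2.6, 2.0, 7.6]
opening: 0.0548
```

```bash
python3 st.py .217; python3 needle.py e8.png
```

```text
q [-0.01   0.495 -0.169  1.966  0.125  0.687 -1.088] p [0.4929 0.0412 0.2187] t 9.0 F [2.6 2.  7.6] T [ 0.46 -0.43 -0.08] o 0.05484030507474663
[[0.003, 0.673, -0.74], [0.001, -0.74, -0.673], [-1.0, 0.001, -0.003]]
[ 1.7 -2.2  1.9]
needle (np.float64(-0.05891354657975034), np.float64(0.16), np.int64(13), np.float64(0.9955531454648557))
```

move_arm(
  motion="0 0.3 0 4 50;0 0 0 4 50;0 0 0 0 50",
)

```text
time_s: 9.35
position: [0.493, 0.041, 0.2187]
eef_rot: [1.883, 0.581, -1.878]
force: [3.2, 2.2, 7.5]
opening: 0.0547
```

```bash
python3 st.py .217; python3 needle.py e9.png
```

```text
q [-0.037  0.493 -0.128  1.967  0.094  0.685 -1.196] p [0.493  0.041  0.2187] t 9.35 F [3.2 2.2 7.5] T [ 0.53 -0.4  -0.09] o 0.05466934179824356
[[0.003, 0.563, -0.826], [0.001, -0.826, -0.563], [-1.0, 0.0, -0.003]]
[ 1.7 -2.2  2.2]
needle (np.float64(0.010493982160594939), np.float64(0.16), np.int64(10), np.float64(0.9976185014311872))
```

View pics/e9.png

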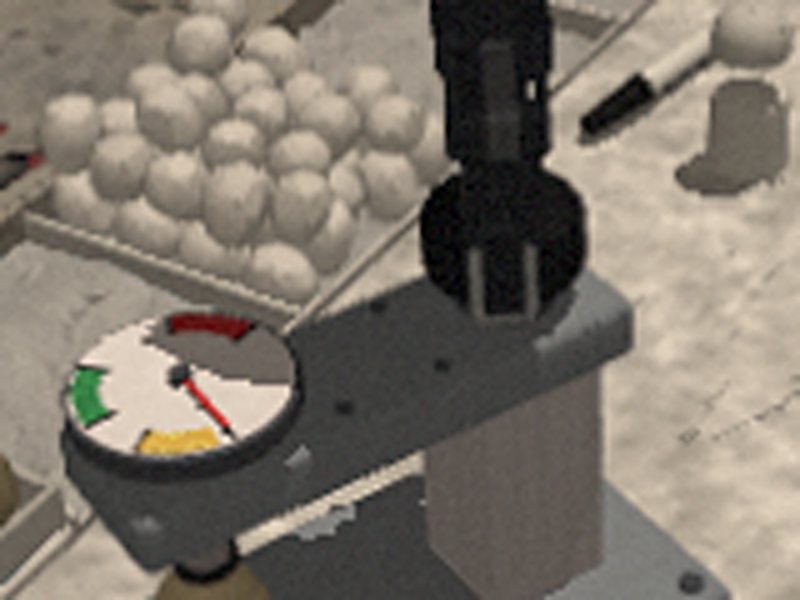

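move_arm(
  motion="0 0 0 4 50;0 0 0 4 50;0 0 0 0 50",
)

```text
time_s: 9.7
position: [0.4931, 0.0407, 0.2187]
eef_rot: [1.97, 0.46, -1.964]
force: [2.7, 2.5, 6.8]
opening: 0.0546
```

```bash
python3 st.py .217; python3 needle.py e10.png
```

```text
q [-0.065  0.492 -0.087  1.968  0.064  0.682 -1.304] p [0.4931 0.0407 0.2187] t 9.7 F [2.7 2.5 6.8] T [ 0.48 -0.43 -0.05] o 0.05464349049435468
[[0.003, 0.443, -0.897], [0.001, -0.897, -0.443], [-1.0, 0.0, -0.003]]
[ 1.7 -2.1  2.5]
needle (np.float64(0.20109423615887634), np.float64(0.16), np.int64(10), np.float64(0.9959047999974661))
```

View pics/e10.png

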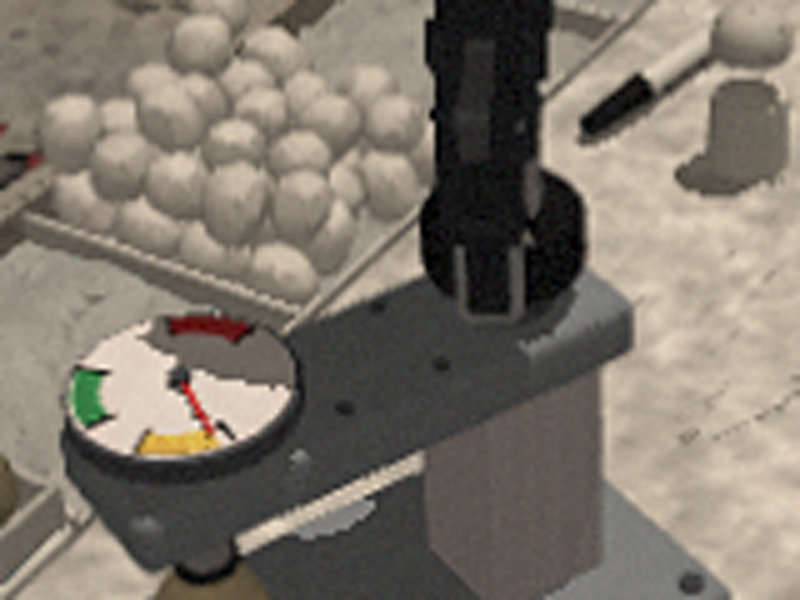

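move_arm(
  motion="0 0 0 4.5 50;0 0 0 0 50;0 0 0 0 50;0 0 0 0 50",
)

```text
time_s: 10.15
position: [0.4932, 0.0406, 0.2187]
eef_rot: [2.016, 0.389, -2.01]
force: [2.7, 2.1, 7.3]
opening: 0.0548
```

```bash
python3 st.py .217; python3 needle.py e11.png
```

```text
q [-0.081  0.491 -0.065  1.968  0.047  0.681 -1.365] p [0.4932 0.0406 0.2187] t 10.15 F [2.7 2.1 7.3] T [ 0.43 -0.47 -0.08] o 0.054835092404796726
[[0.003, 0.372, -0.928], [0.001, -0.928, -0.372], [-1.0, -0.0, -0.003]]
[ 1.7 -2.   2.6]
needle (np.float64(0.4230421918712417), np.float64(0.16), np.int64(11), np.float64(0.991142106423276))
```

View pics/e11.png

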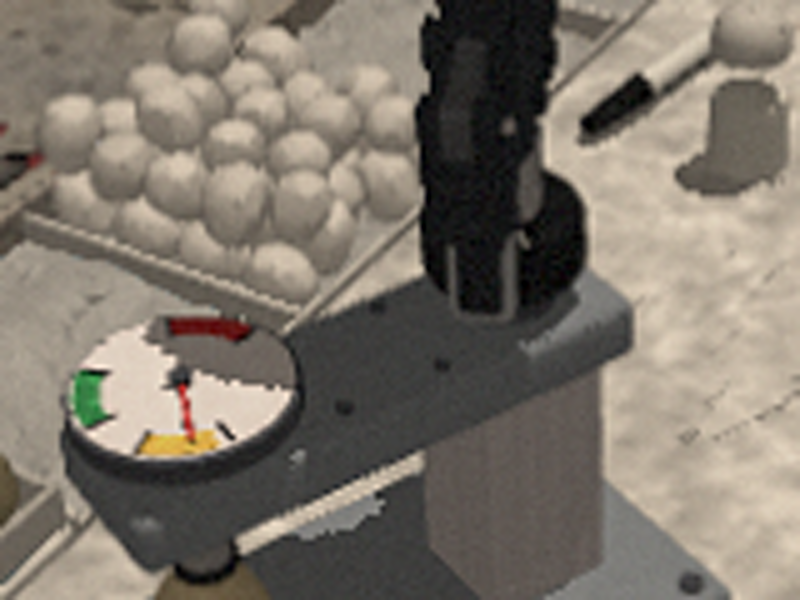

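move_arm(
  motion="0 0 0 0 100;0 0 0 0 100;0 0 0 0 100;0 0 0 0 100",
)

```text
time_s: 10.6
position: [0.4913, 0.0398, 0.2173]
eef_rot: [2.012, 0.385, -2.017]
force: [-0.1, -0.7, 0.7]
opening: 0.0859
```

```bash
python3 st.py .25; python3 needle.py e12.png
python3 - <<'E'
from h import *
d=viewer.read_camera("wrist");cv2.imwrite("pics/e12w.png",d["frame"][:,:,::-1])
E
```

```text
q [-0.081  0.492 -0.063  1.971  0.048  0.682 -1.367] p [0.4913 0.0398 0.2173] t 10.6 F [-0.1 -0.7  0.7] T [-0.02 -0.01  0.  ] o 0.08594602951578645
[[-0.003, 0.369, -0.929], [-0.0, -0.929, -0.369], [-1.0, -0.0, 0.003]]
[-32.7  -2.    0.6]
needle (np.float64(0.4230421918712417), np.float64(0.16), np.int64(11), np.float64(0.991142106423276))
```

View pics/e12.png

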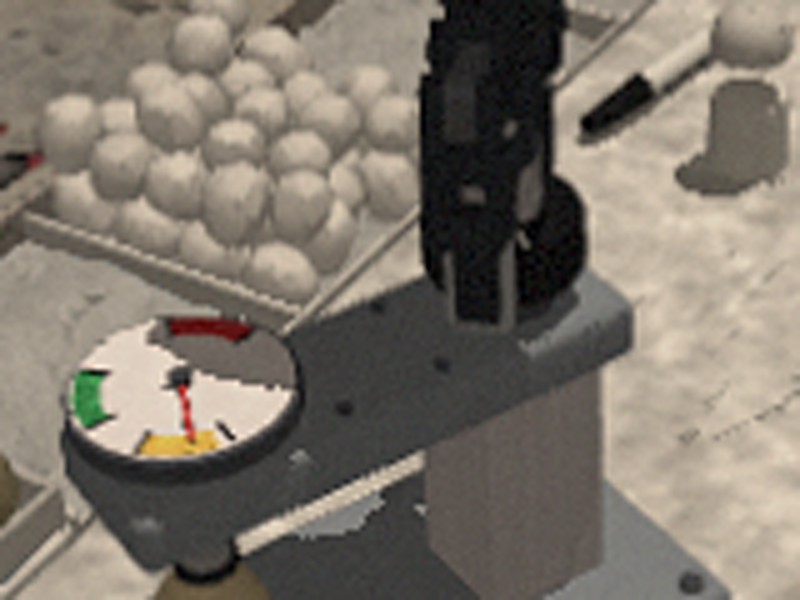

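View pics/e12w.png

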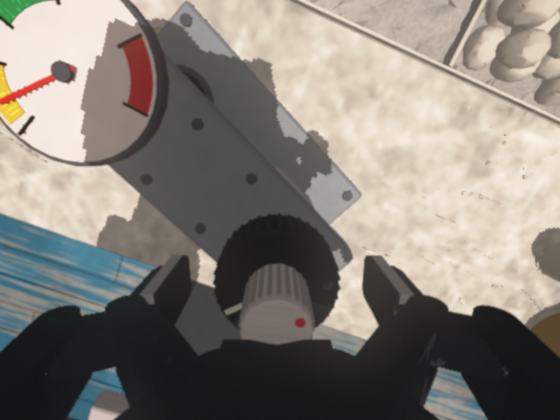

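move_arm(
  motion="-20 0 0 0 100;-13 0 0 0 100;0 0 0 -8.5 70;0 0 0 -8.5 70;0 0 0 -8.5 70;0 0 0 -8.5 70;0 0 0 -8.5 70;0 0 0 -8.5 70;0 0 0 0 70;0 0 0 0 70",
)

```text
time_s: 11.7
position: [0.492, 0.04, 0.2508]
eef_rot: [1.431, 1.049, -1.432]
force: [0.1, 0.0, 0.2]
opening: 0.0598
```

```bash
sed -i 's/.49,.0415,z/.4917,.0400,z/' st.py; python3 st.py .25; python3 needle.py f1.png
python3 - <<'E'
from h import *
d=viewer.read_camera("wrist");cv2.imwrite("pics/f1w.png",d["frame"][:,:,::-1])
E
```

```text
q [ 0.095  0.459 -0.315  1.928  0.195  0.785 -0.634] p [0.492  0.04   0.2508] t 11.7 F [0.1 0.  0.2] T [-0.    0.06 -0.01] o 0.059803120262973804
[[-0.0, 0.953, -0.302], [0.0, -0.302, -0.953], [-1.0, -0.0, 0.0]]
[ 0.8 -0.3  0.1]
needle (np.float64(0.4230421918712417), np.float64(0.16), np.int64(11), np.float64(0.991142106423276))
```

View pics/f1w.png

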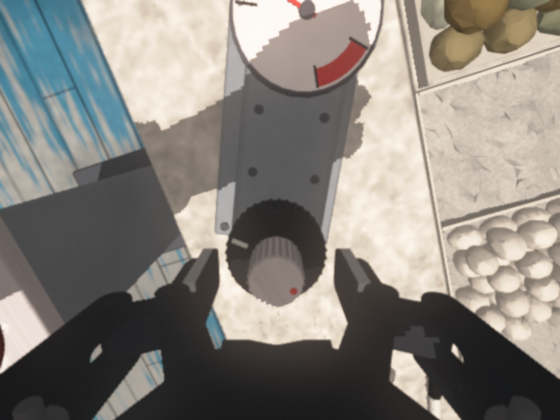

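View pics/f1.png

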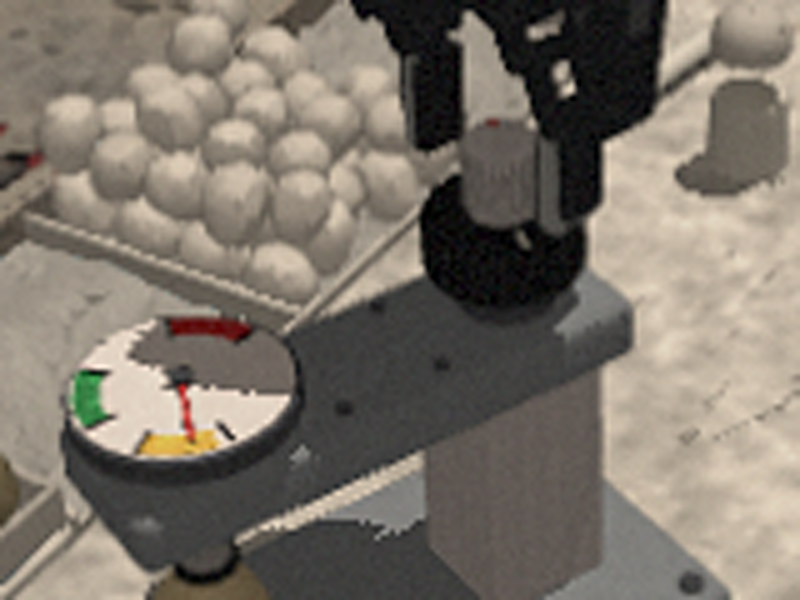

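move_arm(
  motion="0 0 0 0 20;0 0 0 0 20;0 0 0 0 20;0 0 0 0 20;0 0 0 0 20;0 0 0 0 20",
  force=25,
)

```text
time_s: 12.4
position: [0.4919, 0.0404, 0.2511]
eef_rot: [1.429, 1.051, -1.429]
force: [-2.1, 0.3, 3.1]
opening: 0.0249
```

```bash
python3 st.py .25; python3 needle.py f2.png
python3 - <<'E'
from h import *
d=viewer.read_camera("wrist");cv2.imwrite("pics/f2w.png",d["frame"][:,:,::-1])
E
```

```text
q [ 0.095  0.458 -0.316  1.928  0.195  0.785 -0.632] p [0.4919 0.0404 0.2511] t 12.4 F [-2.1  0.3  3.1] T [0.11 0.46 0.03] o 0.024907077405673106
[[-0.001, 0.954, -0.299], [0.0, -0.299, -0.954], [-1.0, -0.001, 0.0]]
[ 1.1 -0.   0.4]
needle (np.float64(0.4230421918712417), np.float64(0.16), np.int64(11), np.float64(0.991142106423276))
```

View pics/f2w.png

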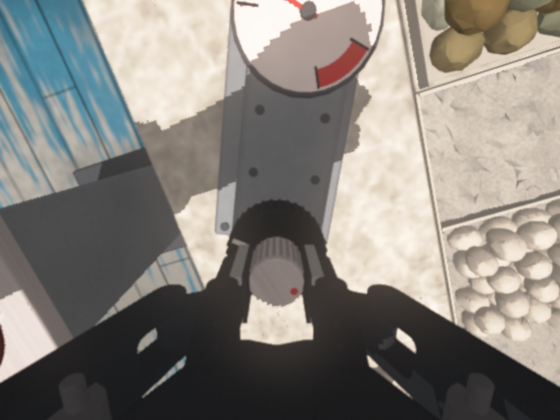

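View pics/f2.png

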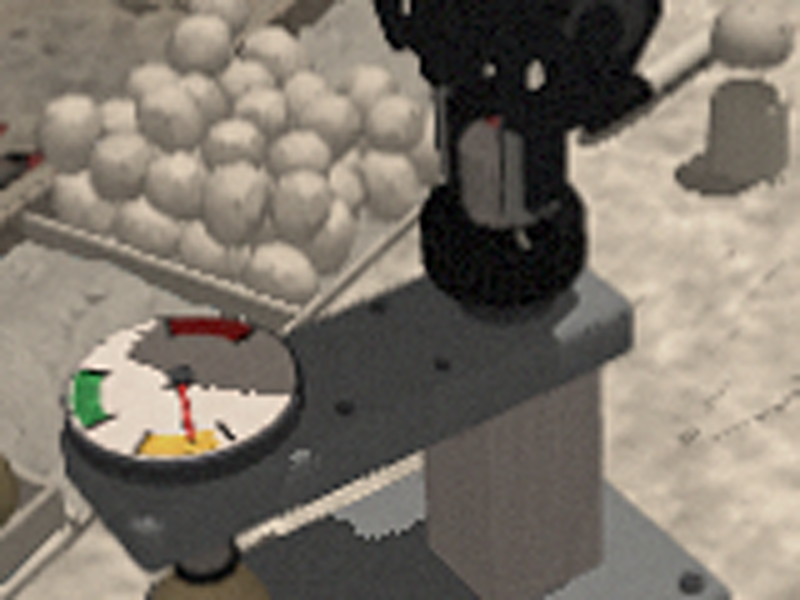

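move_arm(
  motion="0 0 0 5 20;0 0 0 7 20;0 0 0 7 20;0 0 0 7 20;0 0 0 7 20;0 0 0 7 20;0 0 0 0 20;0 0 0 0 20",
)

```text
time_s: 13.3
position: [0.4921, 0.0402, 0.2511]
eef_rot: [1.897, 0.558, -1.897]
force: [-3.1, 0.0, 5.1]
opening: 0.0251
```

```bash
python3 st.py .25; python3 needle.py f3.png
```

```text
q [-0.041  0.445 -0.121  1.932  0.075  0.77  -1.202] p [0.4921 0.0402 0.2511] t 13.3 F [-3.1  0.   5.1] T [ 0.05  0.48 -0.06] o 0.025115896330734758
[[-0.0, 0.541, -0.841], [-0.0, -0.841, -0.541], [-1.0, 0.0, 0.0]]
[1.1 0.  0.4]
needle (np.float64(0.9973107993158408), np.float64(0.16), np.int64(15), np.float64(0.9932855757641278))
```

View pics/f3.png

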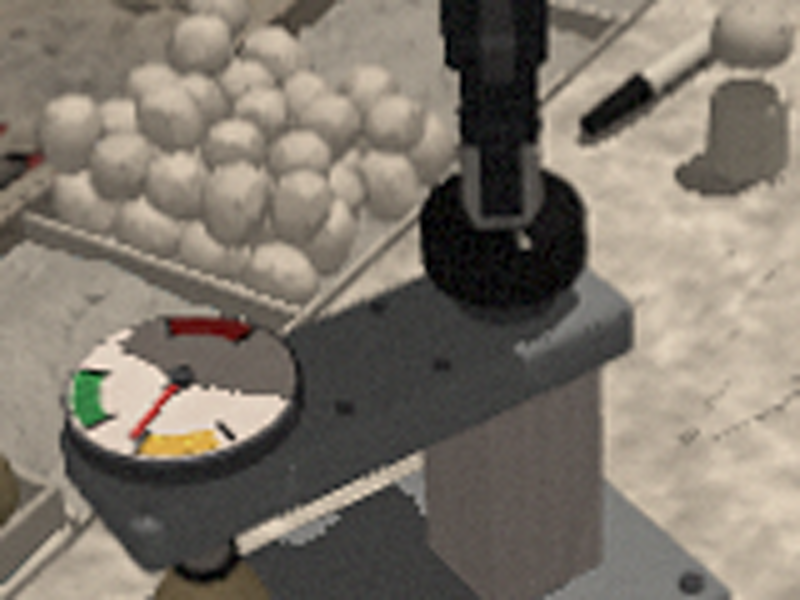

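move_arm(
  motion="0 0 0 7 20;0 0 0 7 20;0 0 0 7 20;0 0 0 7 20;0 0 0 7 20;0 0 0 7 20;0 0 0 0 20;0 0 0 0 20",
)

```text
time_s: 14.15
position: [0.4921, 0.0399, 0.2511]
eef_rot: [-2.138, 0.172, 2.138]
force: [-2.6, -0.1, 4.9]
opening: 0.0251
```

```bash
python3 st.py .25; python3 needle.py f4.png
```

```text
q [-0.185  0.443  0.085  1.936 -0.052  0.765 -1.802] p [0.4921 0.0399 0.2511] t 14.15 F [-2.6 -0.1  4.9] T [-0.06  0.5  -0.03] o 0.02507304375655475
[[-0.0, -0.159, -0.987], [-0.0, -0.987, 0.159], [-1.0, 0.0, -0.0]]
[1.1 0.  0.4]
needle (np.float64(1.890052614105044), np.float64(0.158), np.int64(16), np.float64(0.8853350162643145))
```

View pics/f4.png

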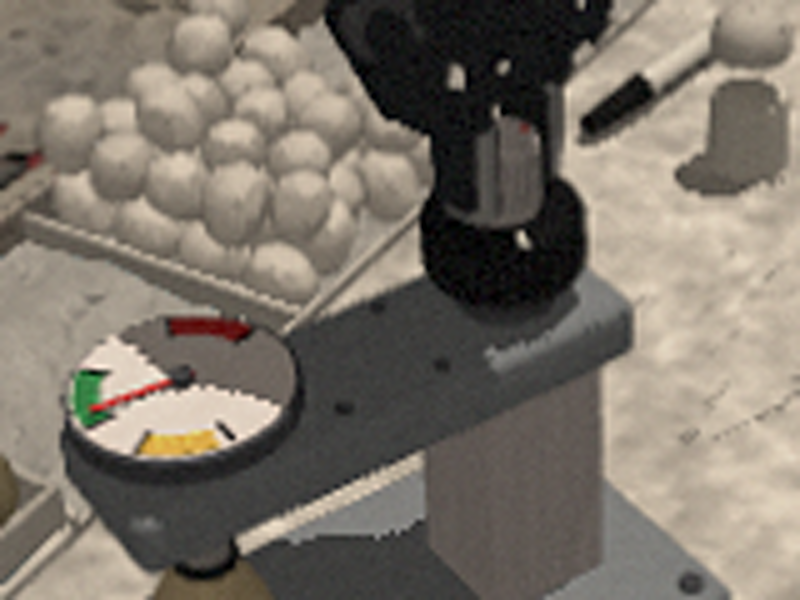

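move_arm(
  motion="0 0 0 6 20;0 0 0 6 20;0 0 0 5 20;0 0 0 0 20;0 0 0 0 20",
)

```text
time_s: 14.7
position: [0.4921, 0.0398, 0.251]
eef_rot: [-1.968, 0.458, 1.968]
force: [-2.6, -0.8, 5.2]
opening: 0.0249
```

move_arm(
  motion="0 0 0 0 80;0 0 0 0 80;0 0 0 0 80;0 0 0 0 80",
)

```text
time_s: 15.1
position: [0.4923, 0.0402, 0.2507]
eef_rot: [-1.966, 0.46, 1.966]
force: [-0.1, -0.6, 0.6]
opening: 0.0684
```

```bash
python3 st.py .25; python3 needle.py f5.png
```

```text
q [-0.244  0.447  0.169  1.938 -0.105  0.765 -2.047] p [0.4923 0.0402 0.2507] t 15.1 F [-0.1 -0.6  0.6] T [-0.03 -0.01 -0.04] o 0.06843112707345914
[[0.0, -0.444, -0.896], [0.0, -0.896, 0.444], [-1.0, -0.0, -0.0]]
[0.7 0.4 0.4]
needle (np.float64(2.1831240508817302), np.float64(0.158), np.int64(16), np.float64(0.9833443778431002))
```

View pics/f5.png

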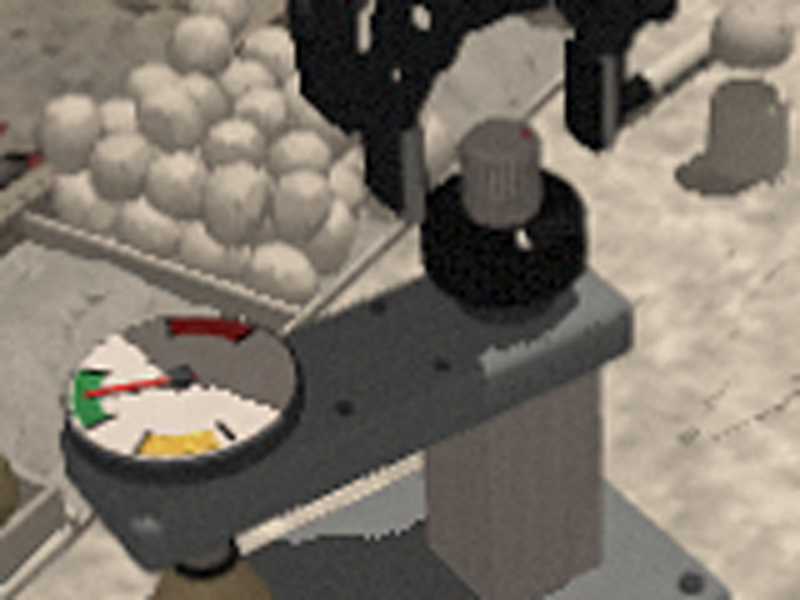

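move_arm(
  motion="-15 0 0 0 100;-30 0 0 0 100;-40 0 0 0 100;-40 0 0 0 100;0 0 0 0 100;0 0 0 0 100;0 0 0 0 100",
)

```text
time_s: 15.85
position: [0.4914, 0.0403, 0.3748]
eef_rot: [-1.963, 0.461, 1.969]
force: [-0.9, 0.3, 0.1]
opening: 0.0854
```

```bash
python3 st.py .25
python3 - <<'E'
from h import *
d=viewer.read_camera("scene");crop(d,"g.png",165,225,315,355,5)
E
```

```text
q [-0.27   0.304  0.195  1.756 -0.066  1.09  -2.084] p [0.4914 0.0403 0.3748] t 15.85 F [-0.9  0.3  0.1] T [-0.01 -0.01  0.02] o 0.08536655156209123
[[-0.003, -0.444, -0.896], [-0.0, -0.896, 0.444], [-1.0, 0.001, 0.002]]
[ 1.248e+02 -1.000e-01 -6.000e-01]
```

View pics/g.png

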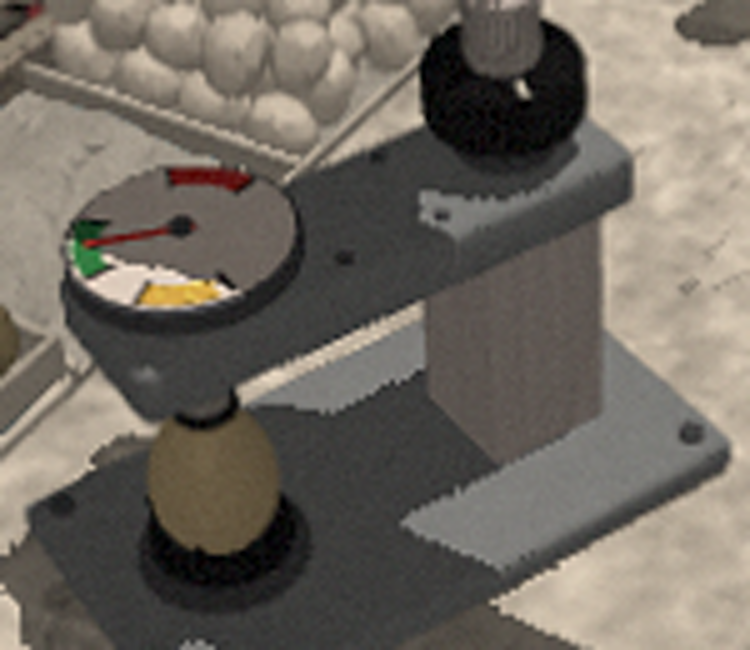

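The needle stands mid-green (tip at about (85,245)), the egg is upright in its cup under the foot, and the robot is clear.

```bash
python3 -c "
from plant import job; print(job.finish_job())"
```

```text
the job is handed in; nothing more can be done
None
```

The egg is under test load, with the needle in the middle of the green band when I handed the job in at about 16 s. No verdict came back.

- **Outer knob:** I turned it clockwise about 2.45 rad in one grasp. The needle came to rest at about 0.42 to 0.5 rad, in the yellow band. It stayed there through the release and regrip, more than 1.5 s. The red dot showed no movement in the pictures.
- **Inner knob:** I then turned it clockwise about 1.76 rad, let go and raised the arm. The dot clearly moved more than 4 mm, and the outer knob's white mark did not move.
- **Last picture:** The egg stands upright in its cup under the foot, and the arm is well clear with no contact force. The tape, marker and shaker were never approached, but I did not measure their positions again at the end.

**Disagreements:**
- My scripted needle reading gave 2.18 rad at the end. The picture and the turn count put it nearer 1.9 to 2.0 rad. Both are in the green band; in some frames the script picked up red pixels from the red band or was off on the dial's height.
- The knob axis I found by feel while gripping was about 2 mm off the camera estimate. This put up to about 9 N of sideways force on the tool during the coarse turn, until I corrected it.

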